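# Shim the rocking bend gauge

## Robot

A 6-joint arm with a two-finger parallel gripper is mounted at the origin on the work surface. World frame = base frame: x ahead of the robot, y to its left, z up, the work surface at z = 0. Lengths are in m, angles in rad, forces in N, time in s.
With the tool pointing down it reaches from about 0.375 to 0.9 m from the base axis. Payload 3.1 kg.
Tool frame: the origin (TCP) lies midway between the tips of the shut fingers; the grasp point (between the pads) lies manip.hold_point_z behind it (manip.hold_point_z is the distance from the TCP to the grasp point, in m); z points along the fingers, y is the direction in which the jaws open and shut (so a half turn about z gives the same grasp; the last joint's range is limited). The gripper opens to 85 mm and grips with 20 to 120 N. Pads are 22 mm wide; open, the fingers measure 114 mm over their backs; the gripper's body (76 mm by 85 mm) begins 54 mm behind the grasp point. The pads swing forward as they close: fully open they stand 13 mm farther back than shut.
Start: joints at [-1.419, 0.527, 1.433, -0, 1.181, -0.178], TCP at [0.203, -0.591, 0.231] pointing down, gripper open.
Joint ranges: [-3.08, 3.08], [-0.75, 2.2], [0.22, 2.44], [-1.43, 4.57], [0, 2.65], [-2.85, 2.85]. Speed limits (rad/s): [2.79, 2.79, 3.14, 3.14, 3.14, 3.14].

## Interface

Orientations are given as a unit quaternion [x, y, z, w].
In Python, from station import manip, snapshot, workorder, models gives the robot as it stands.
- The arm moves only by the tool jog_arm, never from a script. Its argument "commands" is a list of rows, each a list of 5 numbers: the opening in per cent of the stroke, from 0 (shut) to 100 (fully open), then the shift along the world's x, y, z in cm, then the turn about the world's z in rad. A call has 1 to 8 rows; each row shifts and turns the pose as measured when the row begins; what a row does not reach is not made up. A row lasts 1/12 s, in which the tool goes at most 41.7 mm and 7.16 degrees, less where a joint would pass 70% of its speed; a pose out of reach is approached as far as the arm can. A call with a gripper value outside its range is refused whole. The fingers move at their own pace and stop on an object; "squeeze" is the grip in N (left out, the last holds). Time passes only in rows, so rows that do not move let the fingers close. It gives the time, the measured TCP pose, the force and the opening at its end, in the units of the state.
- manip.sense(): the state, without advancing time (a new reading comes with each control period).
- snapshot(name): name is "scene" or "top" or "wrist"; returns a dict with "image" (420x560x3 uint8, red, green, blue), "intrinsics" (3x3 intrinsics, pixels), "extrinsics" (4x4, takes a point from camera to world coordinates); the wrist camera has in their place "hand_eye" (4x4, takes a point from camera to tool coordinates, whose origin is the TCP and whose axes are the flange's). Camera axes: x right, y down, z forward; pixel columns grow to the right and rows downward; lengths in m; the calibration is good to about 2 mm. The wrist camera is an equidistant fisheye: a pixel r from the principal point sees the ray r / f radians off the axis. A picture is of the moment at which its call begins: read the wrist's pose just before it. There is no depth.
- workorder.sign_off(): hands the job in, once; it reports no verdict.
Trained networks look in a picture, given as the dict that the camera call returned (one of the last four; its "shot" number tells which), for a name from the list of things; names that differ only in an ending like _2 or _b are one class to them, and where a whole thing is asked for, a point or a joint stands for the part that bears it (a point fixed in the world has none). Each returns a list of dicts, best first, with "score" (0 to 1); they miss things now and then, are a little off and sometimes report something else, mostly with a low value. They report only what shows in the picture. A call takes as long as a camera call. They do not tell look-alikes from the thing itself.
- models.find_in(picture, name): "centre" ([x, y, z] in m, in world coordinates, good to about 4 mm: the middle of the surface that is visible of it).
- models.pinpoint(picture, name): "centre" ([x, y, z] in m, in world coordinates, good to about 4 mm: a listed point, or the origin of a listed thing).
The state is a dict: "t": time; "q": joint angles; "qd": joint speeds; "tau": joint torques, N m; "tcp_pos": TCP position; "tool_rot": TCP orientation; "force": force on the tool from outside, world axes, zero at the start; "ft_torque": the same for the moment, N m; "finger_gap": opening from 0.0 (shut) to 1.0 (fully open).
Only numpy, scipy, OpenCV 4.12 (cv2) and the standard library are available. Lean on these libraries where they do the work, as an engineer would, in place of code of your own. Each camera call takes 0.05 s, during which the arm holds its last target. There are 200 camera calls.

## Task

The bend gauge on the cutting mat rocks because the foot under its orange pad is too short. Push the wooden wedge along the table, thin edge first, under that foot until it is snug and the gauge stands level without rocking, then press down on the orange pad to test it and leave the wedge in place. Only push and press: do not pick up or tip anything, do not shove the gauge along, and leave the other things alone.

Things in the scene. Friction and masses are not known exactly. Their poses are not given: they have to be found in the camera images.
- gauge: Grey gauge, 2.5 kg, loose: cross of two bars 280 long, 34 wide, 30 to 42 mm above the table, on 4 black domed feet 120 mm from the centre. On its +y bar a block 72 mm high and a 220 mm column, with a dial (144 mm up) to 17 mm from the centre. Origin: cross centre at table height, z up; short foot and pad on the -y bar. Stands level on 3 feet; 5 to 10 N on the pad rocks it until shimmed.
- foot_dome: The short foot: black rubber dome, 24 mm diameter, under the -y bar 120 mm from the gauge's centre. Origin: its lowest point, 5 to 10 mm above the table.
- foot_screw (a joint): How far the short foot is screwed up, in m, 0 to 0.005: its lowest point hangs 5 mm plus this value above the table. Locked: it stays as it is.
- pad_top (a point): Centre of the top face of the round orange pad (36 mm diameter, 6 mm thick) on the -y bar, 100 mm from the gauge's centre, 20 mm inward from the short foot; its top is 48 mm above the table. It is rigid.
- wedge: Loose wooden wedge, 110 x 60 mm, 110 g, flat on the table 25 to 75 mm short of the foot's centre. Origin: centre of underside; +x points to the thin edge (2 mm high, 55 mm off) roughly toward the foot; the red upright thick end (20 mm high) is 55 mm behind; top slopes evenly. Slides with about 1 N; under the foot it takes several N, jacks the gauge up past 8 N, and stays when let go.
- sanding_block: Cork sanding block 70 x 45 x 22 mm, bystander beside the wedge's path; origin at the centre of its underside.
- tape_roll: Roll of cream tape, 84 mm diameter, 22 mm high, bystander; origin at the centre of its underside.
- pencil: Yellow pencil 160 mm long, 8 mm thick, lying; bystander; origin under its middle.
- glue_bottle: White glue bottle with orange cap, 60 mm diameter, 170 mm high, standing; bystander; origin at the centre of its underside.
- mug: Blue mug, 80 mm diameter, 90 mm high; bystander; origin at the centre of its underside.
- bent_laminate: Bent strip of laminated veneer, an arch about 225 mm long, 30 mm wide, 64 mm high; bystander; origin at table height under its middle.
- offcut: Wood offcut 120 x 35 x 18 mm; bystander; origin at the centre of its underside.
- test_pad: The same orange pad as a body; origin: centre of its underside, 42 mm above the table.
There are look-alikes about, which are no part of the job. What is meant by the wedge is not black or blue, and is the smaller of those in its own colour.

How it is judged:
By the outcome, as a careful person would: the job done as asked, in the order asked, and still so for the second after the job is handed in, with the robot touching nothing.
It also fails if it takes over 56 s, if anything falls off the work surface, if the arm or the gripper's body presses on something with over 40 N, if the wrist force passes 120 N, or if a joint passes its speed limit or range.

## Working session

There is one attempt and no reset: what is moved stays moved. The work goes in short steps, Python scripts to look and compute and a tool call to move; the robot and the scene stay as the last step left them, time stands still between calls to the robot, and variables do not carry over. Pictures are saved under pics/ and viewed, about 8 in all and at most 12, crops included, and the job is handed in when it is done.

Besides the shell and the picture viewer there is one more tool, called by a JSON object that holds its "name" and its "arguments". jog_arm: Moves the arm, as the interface text tells. Its arguments: {"type":"object","properties":{"commands":{"type":"array","items":{"type":"array","items":{"type":"number"}}},"squeeze":{"type":"number"}},"required":["commands"]}

```bash
mkdir -p pics; python3 - <<'E'
from station import manip, snapshot, models
import cv2, numpy as np
for n in ["top","scene"]:
    p=snapshot(n); cv2.imwrite(f"pics/{n}0.png",p["image"][:,:,::-1])
    for k in ["gauge","foot_dome","pad_top","wedge","sanding_block","bent_laminate","tape_roll","pencil","glue_bottle"]:
        print(n,k,[(np.round(d["centre"],3).tolist(),round(d["score"],2)) for d in models.pinpoint(p,k)[:4]])
    print(p["intrinsics"],p["extrinsics"].__repr__())
s=manip.sense();print(s["t"],s["tcp_pos"],s["tool_rot"],manip.hold_point_z)
E
```

```text
top gauge [([0.545, 0.158, -0.0], 0.63)]
top foot_dome [([0.793, 0.063, 0.003], 0.63), ([0.416, -0.5, -0.003], 0.6)]
top pad_top [([0.533, 0.063, 0.053], 0.48)]
top wedge [([0.391, -0.038, 0.003], 0.96), ([0.645, -0.226, 0.003], 0.71), ([0.363, -0.281, -0.003], 0.69), ([0.614, 0.482, 0.002], 0.69)]
top sanding_block [([0.682, 0.023, 0.0], 0.89), ([0.532, 0.065, 0.043], 0.64)]
top bent_laminate [([0.612, 0.482, 0.001], 0.78)]
top tape_roll [([0.663, 0.26, -0.001], 0.73), ([0.545, 0.16, -0.001], 0.48)]
top pencil [([0.795, 0.061, 0.002], 0.61)]
top glue_bottle [([0.391, 0.447, -0.003], 0.92)]
[[388.01715394   0.         284.12418416]
 [  0.         388.01715394 203.15039193]
 [  0.           0.           1.        ]] array([[ 0.02032776, -0.99687598,  0.07632204,  0.498398  ],
       [-0.99978544, -0.02057237, -0.00242005,  0.00723254],
       [ 0.00398261, -0.07625647, -0.99708028,  1.21558753],
       [ 0.        ,  0.        ,  0.        ,  1.        ]])
scene gauge [([0.546, 0.162, -0.005], 0.66)]
scene foot_dome []
scene pad_top []
scene wedge [([0.647, -0.225, 0.002], 0.84), ([0.362, -0.279, -0.003], 0.78), ([0.526, -0.068, 0.002], 0.59), ([0.39, -0.04, 0.006], 0.56)]
scene sanding_block [([0.677, 0.02, 0.002], 0.91)]
scene bent_laminate [([0.62, 0.486, 0.005], 0.79)]
scene tape_roll [([0.662, 0.257, 0.0], 0.65)]
scene pencil [([0.794, 0.063, 0.0], 0.47)]
scene glue_bottle [([0.394, 0.446, -0.0], 0.67)]
[[469.3098487    0.         278.54771575]
 [  0.         469.3098487  207.53899918]
 [  0.           0.           1.        ]] array([[-0.77595932,  0.47539134, -0.41459644,  1.11008293],
       [ 0.63063544,  0.59888072, -0.49359986,  0.63927598],
       [ 0.01364072, -0.64447262, -0.76450571,  1.08285949],
       [ 0.        ,  0.        ,  0.        ,  1.        ]])
1.0 [ 0.20301796 -0.59109902  0.23130386] [9.86353231e-01 1.64642957e-01 4.83576891e-06 4.49343295e-07] 0.0187
```

View pics/top0.png

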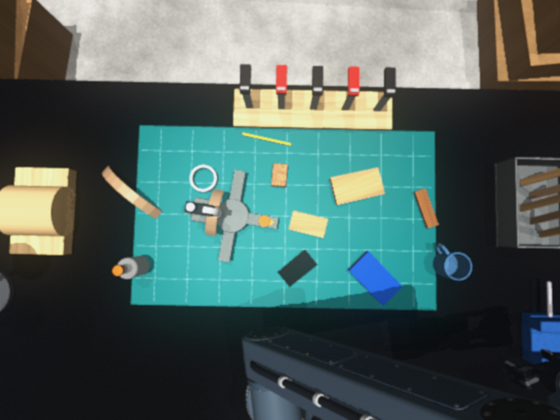

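View pics/scene0.png

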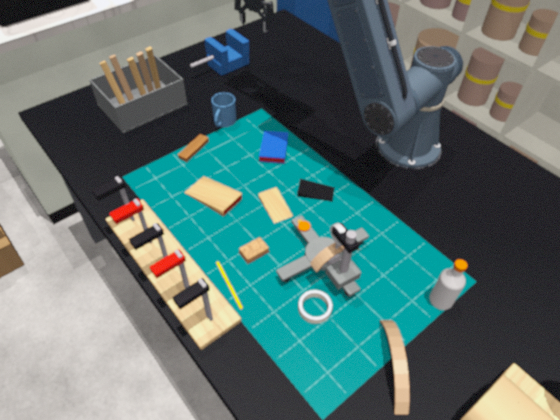

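{"name": "jog_arm", "arguments": {"commands": [[30,2.6,3,0,0.11],[30,2.6,3,0,0.11],[30,2.6,3,0,0.11],[30,2.6,3,0,0.11],[30,2.6,3,0,0.11],[30,2.6,3,0,0.11],[30,2.6,3,0,0.11],[30,2.6,3,0,0.11]]}}

```text
t: 1.67
tcp_pos: [0.4115, -0.351, 0.232]
tool_rot: [0.815, 0.579, 0.001, 0.006]
force: [0.2, 0.3, -0.5]
finger_gap: 0.299
```

{"name": "jog_arm", "arguments": {"commands": [[30,2.6,3,0,0.11],[30,2.6,3,0,0.11],[30,2.6,3,0,0.11],[30,2.6,3,0,0.11],[30,0,0,0,0],[30,0,0,0,0]]}}

```text
t: 2.17
tcp_pos: [0.5247, -0.2172, 0.2334]
tool_rot: [0.656, 0.755, 0.004, 0.007]
force: [-0.8, 0.0, -0.8]
finger_gap: 0.3
```

```bash
cat > h.py <<'E'
import numpy as np, cv2
from scipy.spatial.transform import Rotation as R
from station import manip, snapshot, models
def wrist():
    s=manip.sense(); p=snapshot("wrist")
    T=np.eye(4);T[:3,:3]=R.from_quat(s["tool_rot"]).as_matrix();T[:3,3]=s["tcp_pos"]
    return p,T@p["hand_eye"],s
def px2w(K,E,u,v,z,fish=True):
    a,b=(u-K[0,2])/K[0,0],(v-K[1,2])/K[1,1]
    if fish:
        r=np.hypot(a,b); d=np.array([a*np.sinc(r/np.pi),b*np.sinc(r/np.pi),np.cos(r)])
    else: d=np.array([a,b,1.])
    d=E[:3,:3]@d; return E[:3,3]+d*(z-E[2,3])/d[2]
E
python3 - <<'E'
from h import *
p,E,s=wrist()
cv2.imwrite("pics/w1.png",p["image"][:,:,::-1])
np.savez("w1.npz",K=p["intrinsics"],E=E)
print(s["t"],s["tcp_pos"],s["tool_rot"],s["force"],s["finger_gap"],s["q"]);print(p["intrinsics"],E)
for k in ["gauge","foot_dome","pad_top","wedge","sanding_block"]:
    print(k,[(np.round(d["centre"],3).tolist(),round(d["score"],2)) for d in models.pinpoint(p,k)[:4]])
p=snapshot("top")
c=cv2.resize(p["image"][190:260,200:340],None,fx=5.5,fy=5.5,interpolation=cv2.INTER_CUBIC)
cv2.imwrite("pics/top1.png",c[:,:,::-1])
E
```

```text
2.1667 [ 0.52467983 -0.21718353  0.23339747] [0.65578304 0.75490717 0.00362164 0.0071169 ] [-0.7773228   0.03818196 -0.83656644] 0.2998551475108113 [-0.5921003   0.44175625  1.58757471  0.0061125   1.09725322 -0.73514925]
[[325.1922621    0.         279.55080859]
 [  0.         325.1922621  209.11038183]
 [  0.           0.           1.        ]] [[ 0.99015888  0.12754336  0.05760277  0.51074847]
 [ 0.13904035 -0.94334042 -0.30129161 -0.14028514]
 [ 0.01591127  0.30633568 -0.95179057  0.37573318]
 [ 0.          0.          0.          1.        ]]
gauge []
foot_dome []
pad_top []
wedge [([0.652, -0.224, 0.001], 0.94), ([0.523, -0.07, -0.001], 0.78), ([0.389, -0.039, -0.004], 0.76)]
sanding_block [([0.68, 0.026, -0.004], 0.85), ([0.794, 0.068, -0.003], 0.49)]
```

View pics/w1.png

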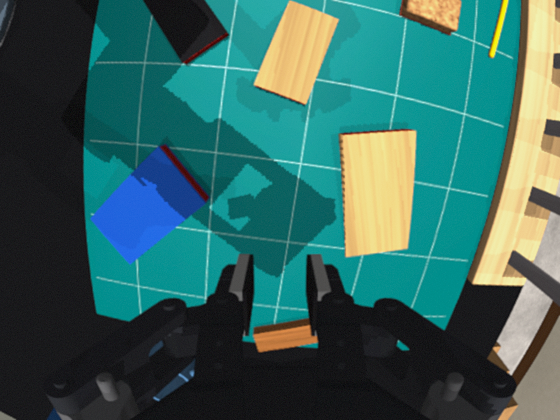

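{"name": "jog_arm", "arguments": {"commands": [[30,0,3,0.5,0],[30,0,3,0.5,0],[30,0,2.5,0,0],[30,0,0,0,0],[30,0,0,0,0]]}}

```text
t: 2.93
tcp_pos: [0.5208, -0.1395, 0.2436]
tool_rot: [0.664, 0.748, 0.003, 0.008]
force: [0.4, -0.1, 1.0]
finger_gap: 0.301
```

```bash
python3 - <<'E'
from h import *
p,E,s=wrist()
cv2.imwrite("pics/w2.png",cv2.resize(p["image"],(800,600),interpolation=cv2.INTER_CUBIC)[:,:,::-1])
np.savez("w2.npz",K=p["intrinsics"],E=E,im=p["image"])
print(s["t"],s["tcp_pos"],s["tool_rot"],s["q"]);print(E)
for k in ["gauge","foot_dome","pad_top","wedge","test_pad"]:
    print(k,[(np.round(d["centre"],3).tolist(),round(d["score"],2)) for d in models.pinpoint(p,k)[:4]])
E
```

```text
2.9333 [ 0.52079568 -0.13950934  0.2436424 ] [0.66355637 0.74808075 0.00336375 0.0075384 ] [-0.47061444  0.39028595  1.64567217  0.00305437  1.08935003 -0.59161764]
[[ 0.99281871  0.10788479  0.05169026  0.50840034]
 [ 0.11853062 -0.94554493 -0.30314232 -0.06224848]
 [ 0.01617102  0.30709225 -0.95154235  0.38591415]
 [ 0.          0.          0.          1.        ]]
gauge []
foot_dome []
pad_top []
wedge [([0.651, -0.225, 0.002], 0.92), ([0.387, -0.039, -0.004], 0.83), ([0.364, -0.283, 0.0], 0.78), ([0.526, -0.07, 0.002], 0.77)]
test_pad []
```

View pics/w2.png

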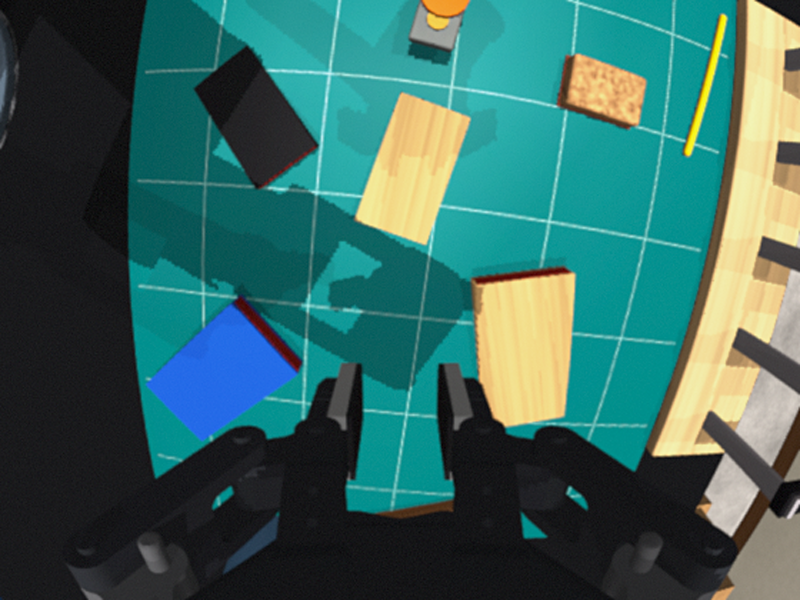

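```bash
python3 - <<'E'
from h import *
d=np.load("w2.npz");K,E=d["K"],d["E"]
f=lambda u,v,z:px2w(K,E,u*.7,v*.7,z)
P=[f(400,93,.002),f(470,117,.002),f(427,245,.02),f(356,219,.02)]
for q in P: print(q.round(4))
print("len",np.linalg.norm(P[0]-P[3]),np.linalg.norm(P[1]-P[2]),"wid",np.linalg.norm(P[0]-P[1]),np.linalg.norm(P[2]-P[3]))
ax=(P[0]+P[1]-P[2]-P[3])[:2];print("yaw",np.degrees(np.arctan2(ax[1],ax[0])),"thin",(P[0]+P[1])/2,"thick",(P[2]+P[3])/2)
print("bar end top L/R",f(413,37,.042),f(457,48,.042),"bottom",f(411,46,.03),f(452,57,.03))
E
```

```text
[ 0.5091 -0.0113  0.002 ]
[ 0.5681 -0.0233  0.002 ]
[ 0.545  -0.1313  0.02  ]
[ 0.4863 -0.1168  0.02  ]
len 0.10936675721240967 0.11189672667027392 wid 0.06016522746359379 0.06047748590976515
yaw 77.84947093243275 thin [ 0.53858217 -0.01731549  0.002     ] thick [ 0.51560666 -0.12402746  0.02      ]
bar end top L/R [0.51327109 0.02732901 0.042     ] [0.54606163 0.02357476 0.042     ] bottom [0.51280987 0.02298577 0.03      ] [0.54444398 0.01870669 0.03      ]
```

View pics/top1.png

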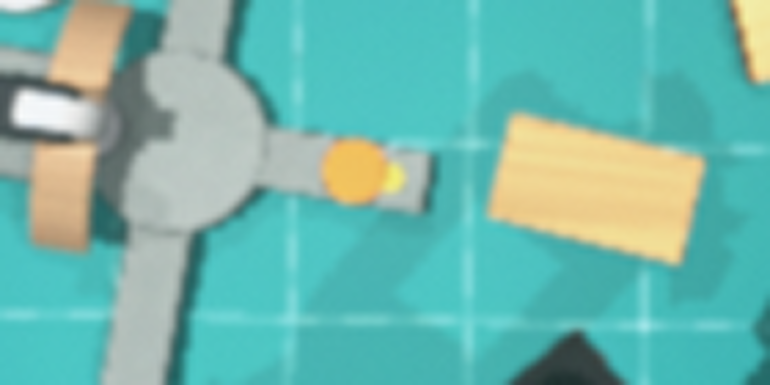

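{"name": "jog_arm", "arguments": {"commands": [[0,2.0,1.5,-1,-0.1],[0,2.0,1.5,-2,-0.1],[0,2.2,1.5,-2,-0.076],[0,0,0,-3,0],[0,0,0,-3,0],[0,0,0,-3,0],[0,0,0,0,0],[0,0,0,0,0]]}}

```text
t: 3.9
tcp_pos: [0.59, -0.1006, 0.0997]
tool_rot: [0.768, 0.64, 0.004, 0.013]
force: [1.1, -0.3, 0.3]
finger_gap: -0.0
```

{"name": "jog_arm", "arguments": {"commands": [[0,0,0.4,-2.5,0],[0,0,0.4,-2.5,0],[0,0,0,-2,0],[0,0,0,-1.3,0],[0,0,0,-0.8,0],[0,0,0,0,0],[0,0,0,0,0]]}}

```text
t: 4.48
tcp_pos: [0.5992, -0.099, 0.0176]
tool_rot: [0.769, 0.638, 0.01, 0.022]
force: [-0.1, -0.3, 0.1]
finger_gap: -0.0
```

{"name": "jog_arm", "arguments": {"commands": [[0,-0.2,0.2,-0.8,0],[0,-0.3,0.2,-0.4,0],[0,-1,0.3,0,0],[0,-1,0.2,0,0],[0,0,0,0,0],[0,0,0,0,0]]}}

```text
t: 4.98
tcp_pos: [0.5763, -0.091, 0.0101]
tool_rot: [0.769, 0.638, 0.012, 0.027]
force: [-0.1, -0.2, 0.4]
finger_gap: 0.003
```

{"name": "jog_arm", "arguments": {"commands": [[0,-0.4,0.1,-0.3,0],[0,-0.5,0.1,0,0],[0,-0.5,0.1,0,0],[0,-0.5,0.1,0,0],[0,-0.4,0.1,0,0],[0,0,0,0,0]]}}

```text
t: 5.48
tcp_pos: [0.5533, -0.0862, 0.0077]
tool_rot: [0.769, 0.638, 0.014, 0.029]
force: [-0.4, 0.1, 0.2]
finger_gap: 0.0
```

```bash
cat > look.py <<'E'
import sys
from h import *
from scipy import ndimage
n=sys.argv[1]
p=snapshot("top"); im=p["image"]
cv2.imwrite(f"pics/{n}.png",cv2.resize(im[180:270,200:340],None,fx=5.5,fy=5.5,interpolation=cv2.INTER_CUBIC)[:,:,::-1])
for k in ["wedge","pad_top","foot_dome"]: print(k,[(np.round(d["centre"],3).tolist(),round(d["score"],2)) for d in models.pinpoint(p,k)[:6]])
s=manip.sense();print(s["t"],s["tcp_pos"],s["force"])
E
python3 look.py top2
```

```text
wedge [([0.36, -0.277, -0.0], 0.74), ([0.644, -0.223, 0.005], 0.57)]
pad_top [([0.534, 0.065, 0.05], 0.68)]
foot_dome [([0.794, 0.062, -0.001], 0.31)]
5.6833 [ 0.55442829 -0.08661454  0.00780215] [-0.32571529  0.70292486 -0.00441395]
```

View pics/top2.png

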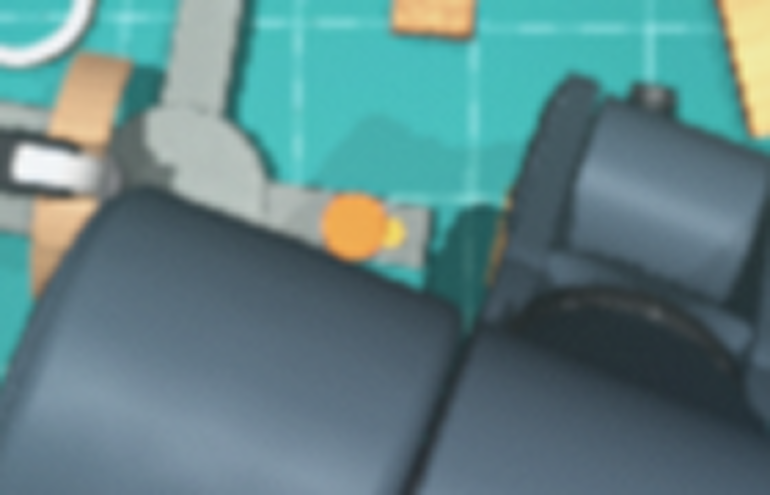

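{"name": "jog_arm", "arguments": {"commands": [[0,1.2,-0.2,0,0],[0,1.2,-0.2,0.5,0],[0,0,0,3,0],[0,0,0,3.5,0],[0,0,0,3.5,0],[0,-1,-1,3.5,0],[0,-2,-2,2,0],[0,-2,-2,0,0]]}}

```text
t: 6.35
tcp_pos: [0.5302, -0.1389, 0.1712]
tool_rot: [0.767, 0.641, 0.013, 0.028]
force: [0.9, 0.2, -0.4]
finger_gap: -0.001
```

{"name": "jog_arm", "arguments": {"commands": [[30,-2,-1.5,0,0],[30,0,0,0,0],[30,0,0,0,0]]}}

```text
t: 6.6
tcp_pos: [0.5082, -0.1579, 0.1747]
tool_rot: [0.768, 0.639, 0.013, 0.031]
force: [-0.5, 0.1, 0.4]
finger_gap: 0.298
```

```bash
cat > wl.py <<'E'
import sys
from h import *
n=sys.argv[1]
p,E,s=wrist()
cv2.imwrite(f"pics/{n}.png",cv2.resize(p["image"],(800,600),interpolation=cv2.INTER_CUBIC)[:,:,::-1])
np.savez(n+".npz",K=p["intrinsics"],E=E,im=p["image"])
print(s["t"],s["tcp_pos"],s["tool_rot"],s["force"])
print([(np.round(d["centre"],3).tolist(),round(d["score"],2)) for d in models.pinpoint(p,"wedge")[:4]])
E
python3 wl.py w3
```

```text
6.6 [ 0.50819289 -0.15793483  0.17467876] [0.76824287 0.6392595  0.01330662 0.03119482] [-0.53255268  0.1377523   0.36734909]
[([0.65, -0.224, 0.001], 0.76), ([0.366, -0.284, 0.0], 0.72), ([0.385, -0.034, -0.002], 0.71), ([0.52, -0.066, 0.0], 0.65)]
```

View pics/w3.png

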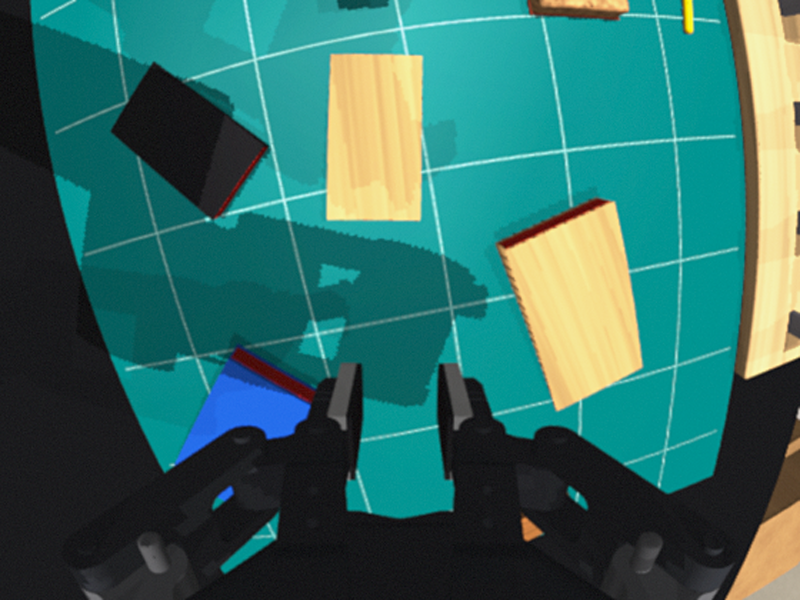

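```bash
python3 - <<'E'
from h import *
d=np.load("w3.npz");K,E=d["K"],d["E"]
f=lambda u,v,z:px2w(K,E,u*.7,v*.7,z)
P=[f(330,54,.002),f(423,56,.002),f(421,221,.02),f(327,219,.02)]
for q in P: print(q.round(4))
print("len",np.linalg.norm(P[0]-P[3]),np.linalg.norm(P[1]-P[2]),"wid",np.linalg.norm(P[0]-P[1]),np.linalg.norm(P[2]-P[3]))
ax=(P[0]+P[1]-P[2]-P[3])[:2];ax/=np.linalg.norm(ax);th=(P[0]+P[1])[:2]/2
n=np.array([ax[1],-ax[0]]);foot=np.array([.533,.045])-th
print("yaw",np.degrees(np.arctan2(ax[1],ax[0])),"thin",th,"thick",(P[2]+P[3])/2,"foot ahead",foot@ax,"right",foot@n)
K,E=None,None
p=snapshot("top");print("pad",px2w(p["intrinsics"],p["extrinsics"],264.6,221.3,.048,False),"barend",px2w(p["intrinsics"],p["extrinsics"],200+430/5.5,190+181/5.5,.042,False))
E
```

```text
[ 0.4999 -0.0092  0.002 ]
[ 0.56  -0.022  0.002]
[ 0.5371 -0.1301  0.02  ]
[ 0.4781 -0.1169  0.02  ]
len 0.11131550783439002 0.11198841832714233 wid 0.06141806728013831 0.0604891437032807
yaw 78.26504305401552 thin [ 0.52997729 -0.01560323] thick [ 0.50756623 -0.12349059  0.02      ] foot ahead 0.05995132814832331 right -0.009366233016089794
pad [0.53184444 0.06197486 0.048     ] barend [0.52799792 0.02111802 0.042     ]
```

{"name": "jog_arm", "arguments": {"commands": [[30,-0.3,-0.2,-3,0.03],[30,-0.2,0,-3,0],[30,-0.2,0,-3,0],[30,-0.2,0,-3,0],[30,-0.2,0,-2,0],[30,-0.2,0,-1,0],[30,0,0,0,0],[30,0,0,0,0]]}}

```text
t: 7.42
tcp_pos: [0.5038, -0.1542, 0.0155]
tool_rot: [0.754, 0.656, 0.016, 0.033]
force: [0.4, -0.7, 0.3]
finger_gap: 0.299
```

{"name": "jog_arm", "arguments": {"commands": [[30,-0.1,0.2,-0.5,0],[30,0,0.4,-0.4,0],[30,0.1,0.5,0,0],[30,0.1,0.5,0,0],[30,0.1,0.5,0,0],[30,0.1,0.5,0,0],[30,0,0,0,0]]}}

```text
t: 8.0
tcp_pos: [0.5113, -0.1256, 0.009]
tool_rot: [0.753, 0.657, 0.017, 0.037]
force: [0.2, -0.1, 0.9]
finger_gap: 0.301
```

{"name": "jog_arm", "arguments": {"commands": [[30,0.05,0.6,0,0],[30,0.05,0.6,0,0],[30,0.05,0.6,0,0],[30,0.05,0.6,0,0],[30,0.05,0.6,0,0],[30,0,0,0,0],[30,0,0,0,0]]}}

```text
t: 8.58
tcp_pos: [0.5148, -0.0921, 0.0101]
tool_rot: [0.752, 0.658, 0.018, 0.038]
force: [0.3, -0.7, -0.5]
finger_gap: 0.299
```

```bash
python3 wl.py w4
```

```text
8.5833 [ 0.5147657  -0.09207127  0.01005959] [0.75225622 0.65750367 0.01782401 0.03849421] [ 0.32965522 -0.6576428  -0.54846047]
[([0.389, -0.039, -0.005], 0.7), ([0.519, -0.022, -0.002], 0.69)]
```

View pics/w4.png

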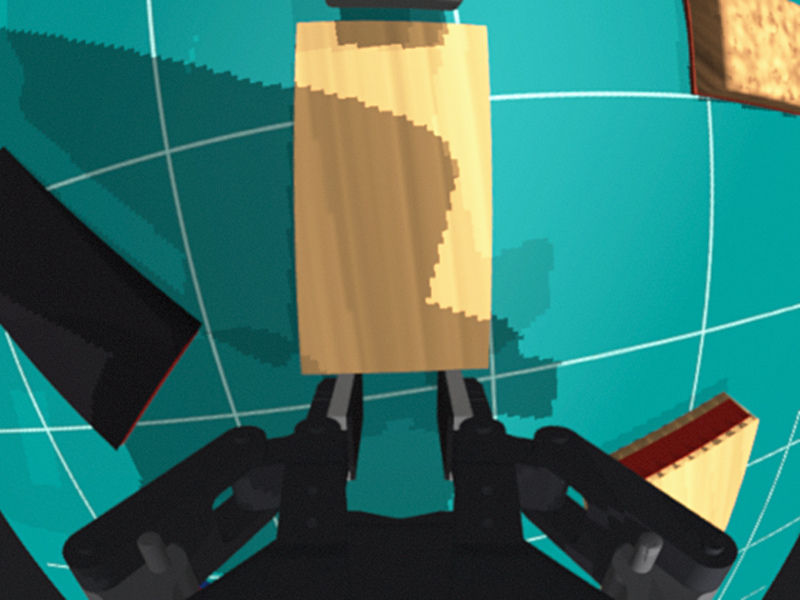

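{"name": "jog_arm", "arguments": {"commands": [[30,0.06,0.6,0,0],[30,0.06,0.6,0,0],[30,0.06,0.6,-0.1,0],[30,0.06,0.6,0,0],[30,0,0,0,0]]}}

```text
t: 9.1
tcp_pos: [0.5176, -0.0674, 0.0091]
tool_rot: [0.753, 0.656, 0.018, 0.039]
force: [-0.1, -0.5, -0.2]
finger_gap: 0.298
```

{"name": "jog_arm", "arguments": {"commands": [[30,0.03,0.3,-0.1,0],[30,0.03,0.3,0,0],[30,0,0,0,0]]}}

```text
t: 9.35
tcp_pos: [0.5184, -0.0602, 0.008]
tool_rot: [0.753, 0.657, 0.018, 0.039]
force: [-0.0, -1.0, 0.5]
finger_gap: 0.299
```

Now in small steps, watching the force.

{"name": "jog_arm", "arguments": {"commands": [[30,0.02,0.2,0,0],[30,0.02,0.2,0,0],[30,0,0,0,0]]}}

```text
t: 9.6
tcp_pos: [0.519, -0.0559, 0.008]
tool_rot: [0.753, 0.657, 0.018, 0.039]
force: [-0.1, 0.0, 1.0]
finger_gap: 0.296
```

{"name": "jog_arm", "arguments": {"commands": [[30,0.02,0.2,0,0],[30,0.02,0.2,0,0],[30,0,0,0,0]]}}

```text
t: 9.85
tcp_pos: [0.5193, -0.0517, 0.0079]
tool_rot: [0.753, 0.657, 0.018, 0.039]
force: [0.3, 0.3, 0.1]
finger_gap: 0.3
```

{"name": "jog_arm", "arguments": {"commands": [[30,0.02,0.2,0,0],[30,0,0,0,0]]}}

```text
t: 10.02
tcp_pos: [0.5195, -0.0494, 0.0079]
tool_rot: [0.753, 0.657, 0.018, 0.039]
force: [-0.2, -0.5, 0.7]
finger_gap: 0.299
```

{"name": "jog_arm", "arguments": {"commands": [[30,0.02,0.15,0,0],[30,0.02,0.15,0,0],[30,0,0,0,0]]}}

```text
t: 10.27
tcp_pos: [0.5198, -0.0462, 0.0079]
tool_rot: [0.753, 0.657, 0.018, 0.039]
force: [0.7, -0.1, -0.1]
finger_gap: 0.301
```

{"name": "jog_arm", "arguments": {"commands": [[30,0.02,0.15,0,0],[30,0.02,0.15,0,0],[30,0,0,0,0]]}}

```text
t: 10.52
tcp_pos: [0.5203, -0.0429, 0.0079]
tool_rot: [0.753, 0.657, 0.018, 0.039]
force: [0.6, -0.1, -0.6]
finger_gap: 0.299
```

{"name": "jog_arm", "arguments": {"commands": [[30,0.02,0.15,0,0],[30,0.01,0.1,0,0],[30,0,0,0,0]]}}

```text
t: 10.77
tcp_pos: [0.5206, -0.0401, 0.0079]
tool_rot: [0.753, 0.657, 0.018, 0.039]
force: [-0.7, -0.6, 0.1]
finger_gap: 0.306
```

{"name": "jog_arm", "arguments": {"commands": [[30,0.02,0.15,0,0],[30,0,0,0,0]]}}

```text
t: 10.93
tcp_pos: [0.5209, -0.0384, 0.0079]
tool_rot: [0.753, 0.657, 0.018, 0.039]
force: [-0.4, 1.1, -0.4]
finger_gap: 0.301
```

{"name": "jog_arm", "arguments": {"commands": [[30,0.02,0.15,0,0],[30,0,0,0,0]]}}

```text
t: 11.1
tcp_pos: [0.521, -0.0367, 0.0078]
tool_rot: [0.753, 0.656, 0.018, 0.039]
force: [0.1, -0.2, 0.2]
finger_gap: 0.302
```

{"name": "jog_arm", "arguments": {"commands": [[30,0.02,0.15,0,0],[30,0,0,0,0]]}}

```text
t: 11.27
tcp_pos: [0.5212, -0.0351, 0.0078]
tool_rot: [0.753, 0.657, 0.018, 0.039]
force: [-1.1, 0.2, 0.8]
finger_gap: 0.301
```

```bash
python3 wl.py w5
```

```text
11.2667 [ 0.52123291 -0.03506211  0.00782816] [0.75310302 0.65651494 0.01781262 0.03881613] [-1.14485581  0.24502119  0.80168377]
[([0.385, -0.035, -0.007], 0.67)]
```

View pics/w5.png

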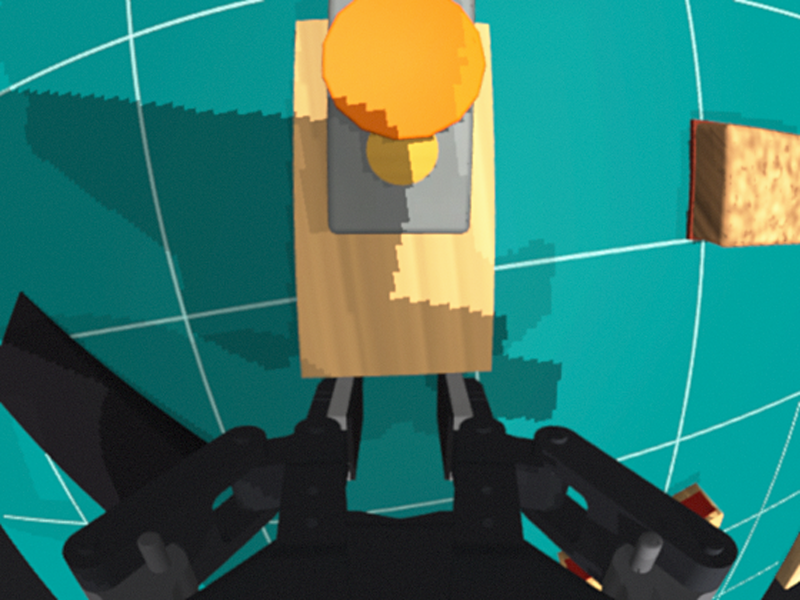

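```bash
python3 - <<'E'
from h import *
d=np.load("w5.npz");K,E=d["K"],d["E"]
f=lambda u,v,z:px2w(K,E,u*.7,v*.7,z)
tk=(f(302,377,.02)+f(492,376,.02))/2;tn=(f(295,20,.002)+f(491,24,.002))/2
end=(f(329,233,.042)+f(470,233,.042))/2;foot=f(403,151,.043);pad=f(404,62,.048)
for n,v in zip("thick thin barend foot pad".split(),(tk,tn,end,foot,pad)):print(n,v.round(4))
ax=(tn-tk)[:2];print(np.linalg.norm(ax));ax/=np.linalg.norm(ax)
for v in (end,foot,pad): w=(v-tk)[:2];print("ahead of thick",w@ax,"right",w@[ax[1],-ax[0]])
print("h at foot",2+18*(110-1000*(foot-tk)[:2]@ax)/110)
E
```

```text
thick [ 0.5205 -0.0246  0.02  ]
thin [0.5359 0.0858 0.002 ]
barend [0.5259 0.0251 0.042 ]
foot [0.529  0.0438 0.043 ]
pad [0.5314 0.0632 0.048 ]
0.11148170117052132
ahead of thick 0.04999608946326258 right -0.001469644541108711
ahead of thick 0.06895367609460679 right -0.0010139959009628741
ahead of thick 0.0885028280440642 right -0.0012972250262320564
h at foot 8.716671184518887
```

Foot at mid-width, wedge height there ≈8.7 mm. Continue carefully.

{"name": "jog_arm", "arguments": {"commands": [[30,0.02,0.15,0,0],[30,0,0,0,0]]}}

```text
t: 11.53
tcp_pos: [0.5214, -0.0338, 0.0078]
tool_rot: [0.753, 0.657, 0.018, 0.039]
force: [-0.8, -0.9, -1.1]
finger_gap: 0.299
```

{"name": "jog_arm", "arguments": {"commands": [[30,0.02,0.15,0,0],[30,0,0,0,0]]}}

```text
t: 11.7
tcp_pos: [0.5217, -0.0327, 0.0078]
tool_rot: [0.753, 0.657, 0.017, 0.039]
force: [-0.6, 0.2, -0.0]
finger_gap: 0.3
```

{"name": "jog_arm", "arguments": {"commands": [[30,0.02,0.15,0,0],[30,0,0,0,0]]}}

```text
t: 11.87
tcp_pos: [0.5219, -0.0318, 0.0078]
tool_rot: [0.753, 0.657, 0.017, 0.039]
force: [0.0, -0.2, -0.3]
finger_gap: 0.295
```

{"name": "jog_arm", "arguments": {"commands": [[30,0.02,0.2,0,0],[30,0,0,0,0]]}}

```text
t: 12.03
tcp_pos: [0.5222, -0.0305, 0.0078]
tool_rot: [0.753, 0.657, 0.017, 0.04]
force: [0.3, 0.0, -0.0]
finger_gap: 0.304
```

{"name": "jog_arm", "arguments": {"commands": [[30,0.02,0.2,0,0],[30,0,0,0,0]]}}

```text
t: 12.2
tcp_pos: [0.5224, -0.0294, 0.0078]
tool_rot: [0.752, 0.657, 0.017, 0.04]
force: [0.7, -0.5, -1.0]
finger_gap: 0.301
```

```bash
python3 - <<'E'
from h import *
F=[]
for i in range(4):
    s=manip.sense();F.append(s["force"]);snapshot("top")
print(np.round(F,1),s["tcp_pos"])
E
```

```text
[[ 0.7 -0.5 -1. ]
 [ 0.3 -2.3 -0.1]
 [ 0.3 -3.  -0.7]
 [-1.  -3.  -0.3]] [ 0.52247299 -0.02929595  0.00783058]
```

{"name": "jog_arm", "arguments": {"commands": [[30,0.01,0.12,0,0],[30,0,0,0,0]]}}

```text
t: 12.57
tcp_pos: [0.5226, -0.0289, 0.0078]
tool_rot: [0.752, 0.658, 0.016, 0.04]
force: [0.2, -1.5, 0.1]
finger_gap: 0.302
```

```bash
cat > ff.py <<'E'
from h import *
F=[]
for i in range(4):
    s=manip.sense();F.append(s["force"]);snapshot("top")
print(np.round(F,1),s["tcp_pos"],s["t"])
E
python3 ff.py
```

```text
[[ 0.2 -1.5  0.1]
 [-0.4 -3.4  0. ]
 [-0.7 -4.7 -0. ]
 [-0.8 -4.3 -0. ]] [ 0.52265118 -0.0288232   0.00785857] 12.7167
```

{"name": "jog_arm", "arguments": {"commands": [[30,0.01,0.12,0,0],[30,0,0,0,0]]}}

```text
t: 12.93
tcp_pos: [0.5228, -0.0286, 0.0079]
tool_rot: [0.752, 0.658, 0.016, 0.041]
force: [-1.0, -1.6, -0.3]
finger_gap: 0.302
```

```bash
python3 ff.py
```

```text
[[-1.  -1.6 -0.3]
 [-0.3 -4.9 -0.7]
 [-0.  -4.9 -0.7]
 [-0.5 -3.5  0.3]] [ 0.52282384 -0.02846512  0.00786101] 13.0833
```

{"name": "jog_arm", "arguments": {"commands": [[30,0.02,0.17,0,0],[30,0,0,0,0]]}}

```text
t: 13.3
tcp_pos: [0.5231, -0.0277, 0.0079]
tool_rot: [0.751, 0.658, 0.016, 0.041]
force: [1.1, -0.5, -0.7]
finger_gap: 0.298
```

```bash
python3 ff.py
```

```text
[[ 1.1 -0.5 -0.7]
 [-1.  -4.   0.3]
 [-1.1 -3.6  0.4]
 [-1.1 -4.2  0.2]] [ 0.52311766 -0.0275554   0.00787199] 13.45
```

```bash
python3 wl.py w6
```

```text
13.5 [ 0.52310753 -0.02755637  0.00787454] [0.75129405 0.65849033 0.01557629 0.04129299] [-0.92771719 -3.60995929 -0.00570752]
[([0.385, -0.038, -0.005], 0.92)]
```

View pics/w6.png

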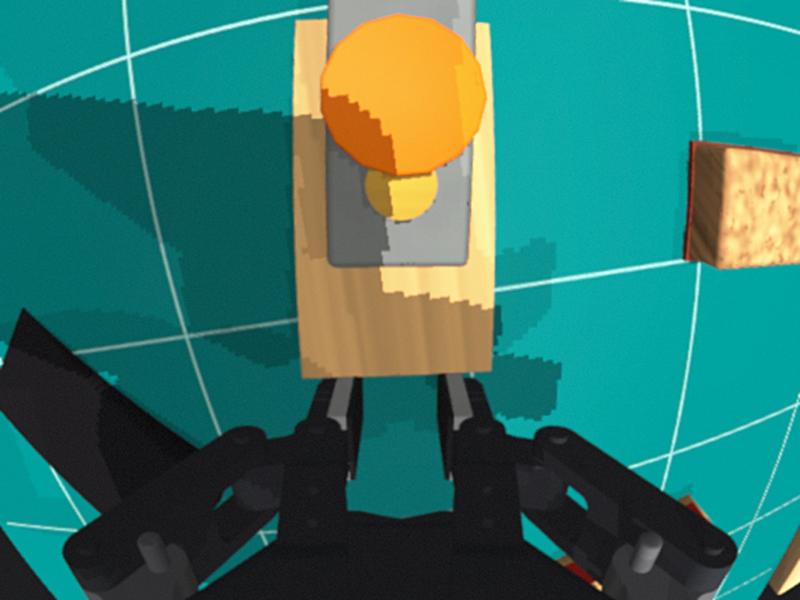

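```bash
python3 - <<'E'
from h import *
d=np.load("w6.npz");K,E=d["K"],d["E"]
f=lambda u,v,z:px2w(K,E,u*.7,v*.7,z)
tk=(f(302,378,.02)+f(492,371,.02))/2;tn=(f(295,20,.002)+f(491,24,.002))/2
end=(f(328,266,.042)+f(469,264,.042))/2;foot=f(402,186,.043);pad=f(403,95,.048)
for n,v in zip("thick thin barend foot pad".split(),(tk,tn,end,foot,pad)):print(n,v.round(4))
ax=(tn-tk)[:2];L=np.linalg.norm(ax);ax/=L
print(L,"foot ahead",(foot-tk)[:2]@ax,"end",(end-tk)[:2]@ax, f(469,264,.042)-f(328,266,.042), f(492,371,.02)-f(302,378,.02))
E
```

```text
thick [ 0.5223 -0.0163  0.02  ]
thin [0.537  0.0931 0.002 ]
barend [0.5262 0.0253 0.042 ]
foot [0.5292 0.0437 0.043 ]
pad [0.5316 0.0638 0.048 ]
0.11037858395769652 foot ahead 0.06040339296466447 end 0.041693798943444216 [ 0.03337814 -0.00466979  0.        ] [ 0.06000204 -0.00810614  0.        ]
```

{"name": "jog_arm", "arguments": {"commands": [[30,0.02,0.22,0,0],[30,0.01,0.08,0,0]]}}

```text
t: 13.77
tcp_pos: [0.5235, -0.0259, 0.0079]
tool_rot: [0.751, 0.659, 0.015, 0.042]
force: [-0.1, -5.5, -0.1]
finger_gap: 0.304
```

```bash
python3 ff.py
```

```text
[[-0.1 -5.5 -0.1]
 [-1.3 -5.4 -0.5]
 [-1.7 -5.2 -0.1]
 [-1.2 -4.8  0.9]] [ 0.52354992 -0.02577922  0.00790613] 13.9167
```

{"name": "jog_arm", "arguments": {"commands": [[30,-0.1,-0.7,0,0],[30,-0.15,-1.2,0.3,0],[30,0,-1,2.5,0],[30,0,0,3.5,-0.1],[0,0,0,3.5,-0.12],[0,0,0,3,-0.12],[0,0,0,0,-0.12],[0,0,0,0,-0.12]]}}

```text
t: 14.63
tcp_pos: [0.5173, -0.0527, 0.1397]
tool_rot: [0.913, 0.406, 0.006, 0.038]
force: [-0.6, 1.0, -0.9]
finger_gap: -0.003
```

{"name": "jog_arm", "arguments": {"commands": [[0,0,0,0,-0.12],[0,0,1,0,-0.12],[0,0,1.5,0,-0.12],[0,0,1.5,0,-0.12],[0,0,1.5,0,-0.12],[0,0,1.5,0,-0.12],[0,0,0,0,0],[0,0,0,0,0]]}}

```text
t: 15.3
tcp_pos: [0.5166, 0.0229, 0.1421]
tool_rot: [0.998, 0.045, -0.006, 0.036]
force: [-0.0, -0.5, -0.9]
finger_gap: 0.003
```

```bash
python3 wl.py w7; python3 ff.py
```

```text
15.3 [0.51661324 0.0228984  0.14212134] [ 0.99832626  0.04487947 -0.00584911  0.0360043 ] [-0.02515377 -0.47656966 -0.88468127]
[([0.364, -0.281, -0.0], 0.97), ([0.386, -0.04, -0.001], 0.81), ([0.528, 0.04, 0.001], 0.73), ([0.651, -0.224, 0.001], 0.64)]
[[-0.2 -0.5 -0.3]
 [-0.4 -0.6  0.6]
 [ 0.9  0.3 -0. ]
 [ 0.2 -0.2 -0.3]] [0.51681367 0.0214992  0.14217527] 15.55
```

View pics/w7.png

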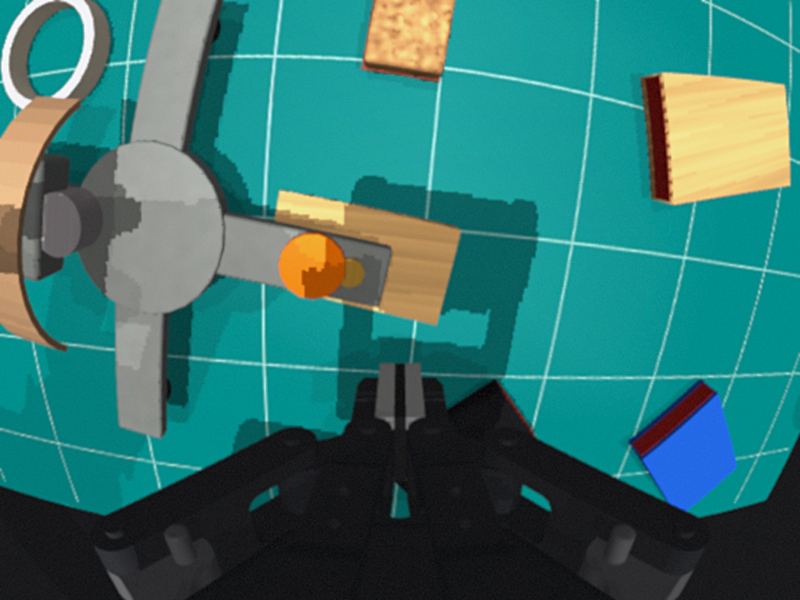

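{"name": "jog_arm", "arguments": {"commands": [[0,0.5,1.4,0,0],[0,0.5,1.4,0,0],[0,0.5,1.4,-1,0],[0,0,0,-2,0],[0,0,0,-2.5,0],[0,0,0,-1.5,0],[0,0,0,0,0],[0,0,0,0,0]]}}

```text
t: 16.27
tcp_pos: [0.5353, 0.0607, 0.0714]
tool_rot: [0.998, 0.041, -0.003, 0.036]
force: [0.3, 0.3, 0.0]
finger_gap: 0.002
```

```bash
python3 - <<'E'
from h import *
d=np.load("w7.npz");K,E=d["K"],d["E"]
f=lambda u,v,z:px2w(K,E,u*.7,v*.7,z)
print("pad",f(312,266,.048),"barend",(f(391,246,.042)+f(381,306,.042))/2,"thick",(f(461,230,.02)+f(437,324,.02))/2,"gauge hub",f(148,227,.042))
E
```

```text
pad [0.53213147 0.06387293 0.048     ] barend [0.52735922 0.02438895 0.042     ] thick [ 0.5230102  -0.01468902  0.02      ] gauge hub [0.54797648 0.15991767 0.042     ]
```

{"name": "jog_arm", "arguments": {"commands": [[0,-0.2,0.3,-1,0],[0,-0.2,0.1,-0.5,0],[0,0,0,-0.2,0],[0,0,0,0,0]]}}

```text
t: 16.6
tcp_pos: [0.5324, 0.064, 0.0553]
tool_rot: [0.999, 0.04, -0.001, 0.037]
force: [0.1, -0.9, 0.1]
finger_gap: -0.007
```

{"name": "jog_arm", "arguments": {"commands": [[0,0,0,-0.2,0],[0,0,0,-0.15,0],[0,0,0,0,0]]}}

```text
t: 16.85
tcp_pos: [0.5331, 0.064, 0.0526]
tool_rot: [0.999, 0.041, 0.0, 0.037]
force: [0.1, -0.5, -0.4]
finger_gap: 0.001
```

{"name": "jog_arm", "arguments": {"commands": [[0,0,0,-0.2,0],[0,0,0,-0.15,0],[0,0,0,0,0]]}}

```text
t: 17.1
tcp_pos: [0.5337, 0.064, 0.0494]
tool_rot: [0.998, 0.041, 0.001, 0.037]
force: [-0.1, -0.9, 0.3]
finger_gap: -0.002
```

{"name": "jog_arm", "arguments": {"commands": [[0,-0.05,0,-0.15,0],[0,0,0,0,0]]}}

```text
t: 17.27
tcp_pos: [0.534, 0.0639, 0.0492]
tool_rot: [0.998, 0.041, 0.002, 0.037]
force: [0.2, -0.2, 0.2]
finger_gap: 0.004
```

```bash
python3 ff.py
```

```text
[[ 0.2 -0.2  0.2]
 [ 0.3 -0.2  1.7]
 [-0.   0.6  3.6]
 [-0.7 -0.2  4.4]] [0.53416177 0.06400309 0.04902074] 17.4167
```

{"name": "jog_arm", "arguments": {"commands": [[0,0,0,-0.3,0],[0,0,0,-0.4,0]]}}

```text
t: 17.63
tcp_pos: [0.5343, 0.064, 0.0481]
tool_rot: [0.998, 0.041, 0.003, 0.038]
force: [-10.3, 2.3, 49.9]
finger_gap: -0.005
```

```bash
python3 ff.py
```

```text
[[-10.3   2.3  49.9]
 [ -7.8   0.5  33.7]
 [ -6.5   1.6  34.1]
 [ -7.1   1.6  33.2]] [0.53427796 0.06398097 0.04829529] 17.7833
```

{"name": "jog_arm", "arguments": {"commands": [[0,0,0,0.3,0],[0,0,0,1,0],[0,0,0,2.5,0],[0,0,0,3,0],[0,0,-1.4,2.5,0],[0,-0.5,-1.4,0,0],[0,-0.5,-1.4,0,0],[0,0,0,0,0]]}}

```text
t: 18.5
tcp_pos: [0.5241, 0.0216, 0.1483]
tool_rot: [0.998, 0.042, 0.005, 0.038]
force: [-0.9, -0.6, -0.4]
finger_gap: 0.001
```

```bash
python3 wl.py w8; python3 - <<'E'
from h import *
p=snapshot("scene");c=cv2.resize(p["image"][180:310,240:400],(800,650))[:600]
w=cv2.imread("pics/w8.png");cv2.imwrite("pics/f8.png",np.hstack([cv2.resize(c[:,:,::-1],(320,240)),cv2.resize(w,(480,360))[:240]]))
p=snapshot("top")
for k in ["gauge","wedge","sanding_block","pad_top"]: print(k,[(np.round(d["centre"],3).tolist(),round(d["score"],2)) for d in models.pinpoint(p,k)[:4]])
E
```

```text
18.5 [0.52412348 0.02156205 0.14833879] [0.99837428 0.042319   0.00458903 0.03790568] [-0.86427524 -0.63227831 -0.37193315]
[([0.53, 0.042, 0.001], 0.89), ([0.364, -0.28, -0.001], 0.84), ([0.385, -0.038, -0.004], 0.7), ([0.649, -0.223, 0.0], 0.64)]
gauge [([0.55, 0.161, 0.003], 0.92)]
wedge [([0.392, -0.038, 0.002], 0.82), ([0.646, -0.225, 0.001], 0.8), ([0.362, -0.281, -0.001], 0.74)]
sanding_block [([0.681, 0.021, -0.001], 0.89)]
pad_top []
```

View pics/w8.png

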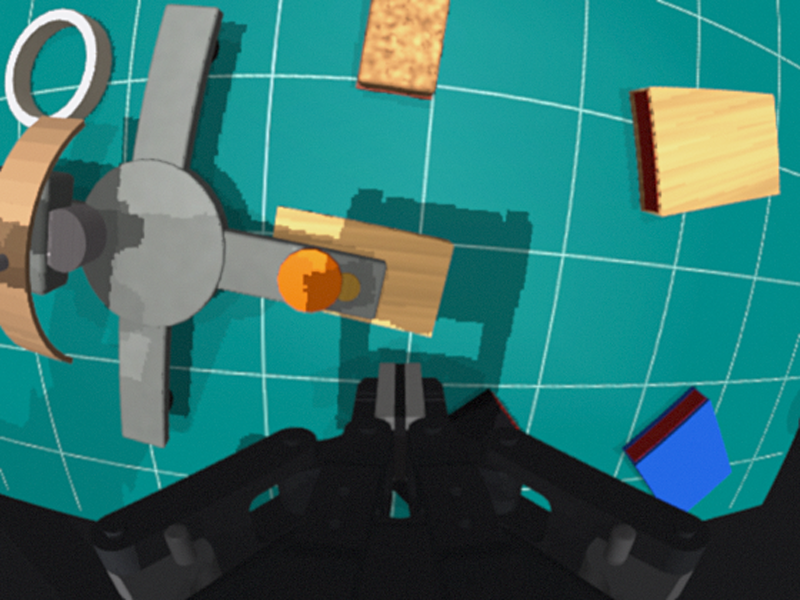

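```bash
python3 - <<'E'
from h import *
from station import workorder
d=np.load("w8.npz");K,E=d["K"],d["E"]
f=lambda u,v,z:px2w(K,E,u*.7,v*.7,z)
print("pad",f(310,280,.048),"barend",(f(386,262,.042)+f(377,320,.042))/2,"thick",(f(453,243,.02)+f(432,336,.02))/2,"hub",f(152,243,.042))
s=manip.sense();print(s["t"],s["force"])
print(workorder.sign_off())
E
```

```text
pad [0.532456   0.06362826 0.048     ] barend [0.52660663 0.02411492 0.042     ] thick [ 0.52316147 -0.01463091  0.02      ] hub [0.54785401 0.15895183 0.042     ]
18.9 [ 0.14175114 -0.54616435  0.56453545]
the job is handed in; nothing more can be done
None
```

The wedge is under the short foot and snug, the gauge passed a press test on the orange pad, and the job was handed in at 18.9 s.

- **Push:** I first nudged the wooden wedge sideways so it lined up with the foot. I then pushed it by its thick end, thin edge first, until the resistance held at about 5 N. The foot then sat about 10 mm up the slope and within about 1 mm of the wedge's mid-width.
- **Press test:** The tool met the pad at its nominal height, about 49 mm by the tool reading. The tool reading dropped about 1 mm under 34 to 50 N, so the gauge did not rock. The 50 N peak was more than I meant to apply. It went through the fingertips, so the 120 N wrist limit was not approached, and I take the 40 N limit on the arm and gripper body not to apply.
- **Final check:** After the press, the thick end of the wedge had moved by 0.2 mm or less, and the pad, bar end and hub by about 1 mm or less, which is within measuring error. The sanding block had not moved, and the other objects in the last picture showed no visible change. The arm was clear, with no force reading beyond noise.

I did not measure how level the gauge stands. I inferred it from the unchanged pad height and the stiff response to pressing. In the last top-camera picture the networks did not find this wedge or the pad, so these positions come from the wrist camera.

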